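Close up and latch the die row on a dough divider's loading rail

ROBOT

A 6-joint arm with a two-finger parallel gripper is mounted at the origin on the work surface. World frame = base frame: x ahead of the robot, y to its left, z up, the work surface at z = 0. Lengths are in mm, angles in rad, forces in N, time in s.
With the tool pointing down it reaches from about 350 to 775 mm from the base axis. Payload 7.3 kg.
Tool frame: the origin (TCP) lies between the finger pads; the fingertips stand 8 mm ahead of it and the grasp point (between the pads) lies 11 mm behind it; y points along the fingers, z is the direction in which the jaws open and shut, and the axes are right-handed (so a half turn about y gives the same grasp; the last joint's range is limited). The gripper opens to 92 mm and grips with 3 to 60 N. Pads are 19 mm wide; open, the fingers measure 130 mm over their backs; the gripper's body (75 mm by 190 mm) begins 47 mm behind the grasp point.
Start: joints at [0.979, 0.342, 1.524, -0, 1.275, -0.146], TCP at [226.358, 473.715, 234.741] pointing down, gripper open.
Joint ranges: [-2.53, 2.53], [-0.77, 2.02], [0.04, 2.7], [-1, 4.14], [0.28, 2.66], [-3.11, 3.11]. Speed limits (rad/s): [2.57, 2.57, 3.14, 3.14, 3.14, 3.14].

INTERFACE

Orientations are given as [roll, pitch, yaw] about the fixed x, y, z axes, in that order (R = Rz(yaw) Ry(pitch) Rx(roll)).
In Python, from plant import bot, vision, job gives the robot as it stands. The module is installed in compiled form; this text tells all that it offers.
- The arm moves only by the tool arm_command, never from a script. Its argument "deltas" is a list of rows, each a list of 4 numbers: the shift along the tool's x, y, z in m, then the turn about the tool's y in degrees. In form: [[x, y, z, twist], ...]. A call has 1 to 5 rows; each row shifts and turns the commanded pose from where the row before left it, along the tool's axes as they then stand; what a row does not reach is not made up. A row lasts 1/10 s, in which the tool goes at most 50 mm and 8.59 degrees, less where a joint would pass 70% of its speed; a pose out of reach is approached as far as the arm can. A call is refused whole if a number of a shift passes 0.05 or a number of a turn 8.59, either way. A call with a gripper value outside its range is refused whole. "claw" is the closure in counts, from 0 (fully open) to 255 (shut), set as the call begins (left out, the last holds). The fingers move at their own pace and stop on an object; the grip force is fixed at half the most. Time passes only in rows, so rows that do not move let the fingers close. It gives the time, the measured TCP pose, the force and the opening at its end, in the units of the state.
- bot.get_obs(): the state, without advancing time (a new reading comes with each control period).
- vision.capture(name): name is "side" or "top" or "wrist"; returns a dict with "img" (384x512x3 uint8, red, green, blue), "camera_matrix" (3x3 intrinsics, pixels), "dist_coeffs" ([k1, k2, p1, p2, k3] as OpenCV has them; the pictures are not rectified), "world_to_cam" (4x4, takes a point from world to camera coordinates); the wrist camera has in their place "mount" (4x4, takes a point from camera to tool coordinates, whose origin is the TCP and whose axes are the tool frame's). Camera axes: x right, y down, z forward; pixel columns grow to the right and rows downward; lengths in mm; the calibration is good to about 2 mm. A picture is of the moment at which its call begins: read the wrist's pose just before it. There is no depth.
- job.close_job(): hands the job in, once; it reports no verdict.
Trained networks look in a picture, given as the dict that the camera call returned (one of the last four; its "shot" number tells which), for a name from the list of things; names that differ only in an ending like _2 or _b are one class to them, and where a whole thing is asked for, a point or a joint stands for the part that bears it (a point fixed in the world has none). Each returns a list of dicts, best first, with "confidence" (0 to 1); they miss things now and then, are a little off and sometimes report something else, mostly with a low value. They report only what shows in the picture. A call takes as long as a camera call. They do not tell look-alikes from the thing itself.
- vision.find_in(picture, name): "xyz" ([x, y, z] in mm, in the coordinates of the camera as it stood for that picture, good to about 4 mm: the middle of the surface that is visible of it).
- vision.regions_of(picture, name): "mask" (384x512 bool, what is visible of it).
The state is a dict: "time": time; "joint_positions": joint angles; "dq": joint speeds; "tau": joint torques, N m; "tool_pos": TCP position; "tcp_rot": TCP orientation; "contact_force": force on the tool from outside, world axes, zero at the start; "moment": the same for the moment, N m; "grip_width": finger opening in mm.
Only numpy, scipy, OpenCV 4.12 (cv2) and the standard library are available. Lean on these libraries where they do the work, as an engineer would, in place of code of your own. Each camera call takes 0.05 s, during which the arm holds its last target. There are 200 camera calls.

TASK

Push the yellow follower block from behind with your fingertips so that the row of white dies slides along the rail as one train, fully home against the red end stop; push on the follower only and do not touch the three dies. Then swing the blue latch bar all the way across the rail behind the follower. Slide things only, lift or carry nothing, leave everything standing or lying around the rail where it is, and finish clear of everything.

Things in the scene. Friction and masses are not known exactly. Their poses are not given: they have to be found in the camera images.
- rail: Fixed loading rail, yaw and place vary. Steel base plate 100 mm (its x) by 445 mm (its y), 8 mm thick; origin at the centre of its underside, on the table. Two strips, tops 22 mm above the table, make a 53 mm wide channel along y, centred on x = 0, open at the -y end. At the +y end stands a red end stop, 73 mm wide, top 60 mm above the table, its face at y = +200 mm.
- die1: White plastic forming die, 50 x 50 mm and 40 mm high with a 36 mm brass nozzle ring standing 6 mm proud on top, about 0.2 kg. Origin at the centre of its underside. The first of the row, nearest the end stop; its underside rides on the base plate, 8 mm above the table. Fully home its centre is at y = +175 mm in the rail's frame.
- die2: White plastic forming die, 50 x 50 mm and 40 mm high with a 36 mm brass nozzle ring standing 6 mm proud on top, about 0.2 kg. Origin at the centre of its underside. Second in the row, touching die1; home at y = +125 mm in the rail's frame.
- die3: White plastic forming die, 50 x 50 mm and 40 mm high with a 36 mm brass nozzle ring standing 6 mm proud on top, about 0.2 kg. Origin at the centre of its underside. Third in the row, touching die2; home at y = +75 mm in the rail's frame.
- follower: Yellow follower block at the rear (-y end) of the row, touching die3: 50 x 50 mm, 48 mm high (top 56 mm above the table), about 0.16 kg. Origin at the centre of its underside. Home is y = +25 mm in the rail's frame (rear face at y = 0); it starts 60 to 140 mm short of that. The whole row slides with a few newtons.
- latch (a joint): Latch bar's angle, rad, about its upright pivot. 0: bar beside the channel on the rail's -x (robot) side, pointing to the rail's -y; grows counter-clockwise seen from above; 1.57 (hard stop): fully closed across the channel. Starts at -0.55 to -0.05; light friction (1 N at the knob), stays where left. Blue bar 12 mm thick, 26 to 42 mm above the table. Blocked by a follower over 4 mm short of home.
- latch_pivot (a point): On the latch's pivot axis, 34 mm above the table; at x = -52 mm, y = -13 mm in the rail's frame.
- latch_knob (a point): Centre of the upright black knob (18 mm diameter, from 40 to 70 mm above the table; this point is at 55 mm) at the free end of the latch bar, 85 mm from the pivot. Moves with the bar.
- spare_die: Bystander: a loose spare die like those of the row, standing on the table on the far (+x) side of the rail. 50 x 50 x 46 mm, origin at the centre of its underside.
- cup: Bystander: steel cup, 68 mm diameter, 70 mm high, on the far side of the rail; origin at the centre of its underside.
- wrench: Bystander: wrench 150 mm long lying flat, between the robot and the end-stop half of the rail; origin under its middle.
- brush: Bystander: brush 180 mm long lying flat, to the robot's right; origin under its middle.
- jar: Bystander: glass jar with a red cap, 70 mm diameter, 90 mm high, to the robot's left; origin at the centre of its underside.
- bowl: Bystander: steel bowl, 120 mm diameter, 45 mm high, to the robot's right; origin at the centre of its underside.
Mind the look-alikes: they are no part of the job. What is shaped like the die2 but pink or turquoise is not meant.

How it is judged:
By the outcome, as a careful person would: the job done as asked, in the order asked, and still so for the second after the job is handed in, with the robot touching nothing.
It also fails if it takes over 51 s, if anything falls off the work surface, if the arm or the gripper's body presses on something with over 40 N, if the wrist force passes 120 N, or if a joint passes its speed limit or range.

## Working session

There is one attempt and no reset: what is moved stays moved. The work goes in short steps, Python scripts to look and compute and a tool call to move; the robot and the scene stay as the last step left them, time stands still between calls to the robot, and variables do not carry over. Pictures are saved under pics/ and viewed, about 8 in all and at most 12, crops included, and the job is handed in when it is done.

Besides the shell and the picture viewer there is one more tool, called after "Emit:" as name([rows], argument=value, ...), one row to a line, values as JSON. arm_command: Moves the arm, as the interface text tells. Its arguments: {"type":"object","properties":{"deltas":{"type":"array","items":{"type":"array","items":{"type":"number"}}},"claw":{"type":"number"}},"required":["deltas"]}

```bash
mkdir -p pics; cat > h.py <<'E'
import numpy as np, cv2
from plant import bot, vision, job
from scipy.spatial.transform import Rotation as R
def w(p,c):
    T=np.linalg.inv(np.array(p["world_to_cam"])); return (T[:3,:3]@np.array(c)+T[:3,3])
def proj(p,P):
    M=np.array(p["world_to_cam"]); r,_=cv2.Rodrigues(M[:3,:3])
    return cv2.projectPoints(np.array(P,float).reshape(-1,1,3),r,M[:3,3],np.array(p["camera_matrix"]),np.array(p["dist_coeffs"]))[0].reshape(-1,2)
def unproj(p,uv,z):
    K=np.array(p["camera_matrix"]);u=cv2.undistortPoints(np.array(uv,float).reshape(-1,1,2),K,np.array(p["dist_coeffs"])).reshape(-1,2)
    T=np.linalg.inv(np.array(p["world_to_cam"]));o=T[:3,3];d=(T[:3,:3]@np.c_[u,np.ones(len(u))].T).T
    return o+d*((z-o[2])/d[:,2])[:,None]
def save(p,n,crop=None,s=1):
    i=p["img"][:,:,::-1]
    if crop: a,b,c,d=crop; i=i[b:d,a:c]
    cv2.imwrite("pics/"+n,cv2.resize(i,None,fx=s,fy=s,interpolation=cv2.INTER_CUBIC))
E
python3 - <<'E'
from h import *
np.set_printoptions(precision=1,suppress=True)
o=bot.get_obs();print(o)
for c in("top","side"):
    p=vision.capture(c);save(p,c+"0.png",s=1.5)
    print(c,np.linalg.inv(p["world_to_cam"])[:3,3])
    for n in["rail","die1","follower","latch","latch_knob","spare_die","cup","wrench","brush","jar","bowl"]:
        print(n,[(round(f["confidence"],2),w(p,f["xyz"])) for f in vision.find_in(p,n)[:6]])
E
```

```text
{'time': 0.0, 'joint_positions': array([ 1. ,  0.3,  1.5,  0. ,  1.3, -0.1]), 'dq': array([-0.,  0.,  0.,  0., -0., -0.]), 'tau': array([ -0. , -43.1, -24.4,   0.1,   0.1,  -0. ]), 'tool_pos': array([226.1, 473.4, 234. ]), 'tcp_rot': array([-1.6,  0. , -0.4]), 'contact_force': array([-0. , -0.6, -0.1]), 'moment': array([-0.1,  0. , -0. ]), 'grip_width': 91.83247250859074}
top [ 322.4  -13.9 1409.9]
rail [(0.65, array([601.9,  29.9,   4.8]))]
die1 [(0.84, array([600.6,  83.5,  45.6])), (0.74, array([604.5,  -7.9,  52.8])), (0.67, array([595., 137.,  49.])), (0.6, array([448.9,  84.8,  39.6])), (0.52, array([602.1,  38.5,  48.7])), (0.52, array([746.4,  64.9,  37.8]))]
follower [(0.52, array([605.6,  -9.6,  52. ]))]
latch [(0.64, array([539.5,  -6.2,  42.9]))]
latch_knob [(0.47, array([538.3,  -2.8,  41.7]))]
spare_die [(0.54, array([710.9, 167.7,  35.9])), (0.49, array([367.1, 206.2,   8.8]))]
cup [(0.82, array([774.6, -55.4,  37.5]))]
wrench [(0.55, array([365.1, 202.2,   7.9]))]
brush [(0.82, array([ 650.8, -373. ,   12.6]))]
jar [(0.98, array([513.6, 407.3,  90.9]))]
bowl [(0.65, array([ 432.6, -363.3,   17.5])), (0.26, array([773.9, -58.5,  37. ]))]
side [506.8 878.6 833.4]
rail [(0.57, array([587.2, 145.6,  10.1]))]
die1 [(0.77, array([745.4,  87.7,  38.8])), (0.73, array([605.9,  45.5,  51.5])), (0.72, array([595.3, 159.4,  48.3])), (0.66, array([446.6, 106.3,  39.8])), (0.6, array([602.9,  97.2,  46.7]))]
follower [(0.68, array([606.4,  -2.5,  60.5]))]
latch [(0.85, array([525.6,  -0.5,  47.2])), (0.69, array([518.3, 440.7,  88.3]))]
latch_knob [(0.86, array([533.5,   2.4,  45.9]))]
spare_die [(0.92, array([710.9, 179.5,  42.5]))]
cup [(0.58, array([762.1, -36.6,  48. ])), (0.55, array([ 646.2, -362.1,   11.8]))]
wrench [(0.62, array([362.3, 210.8,   5.1]))]
brush [(0.58, array([ 645.9, -362.4,   16. ]))]
jar [(0.97, array([518.3, 440.6,  86.1]))]
bowl [(0.87, array([ 429.6, -381.3,   29.7]))]
```

View pics/top0.png

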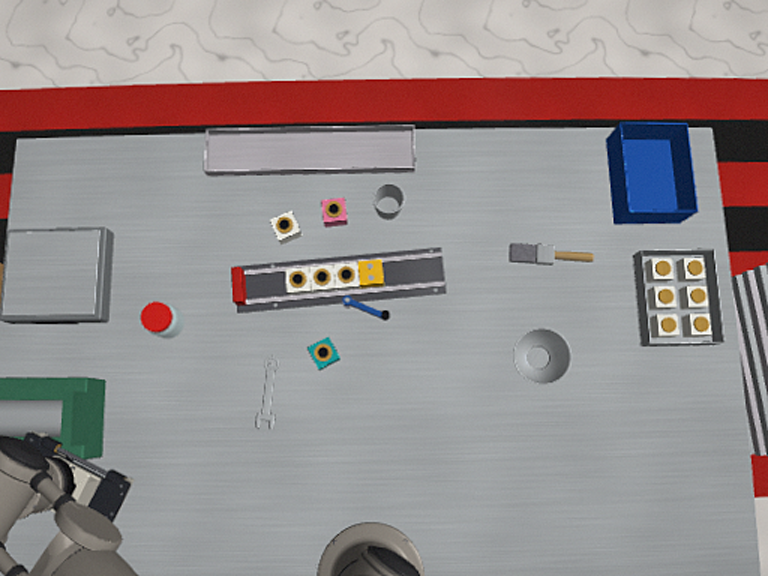

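View pics/side0.png

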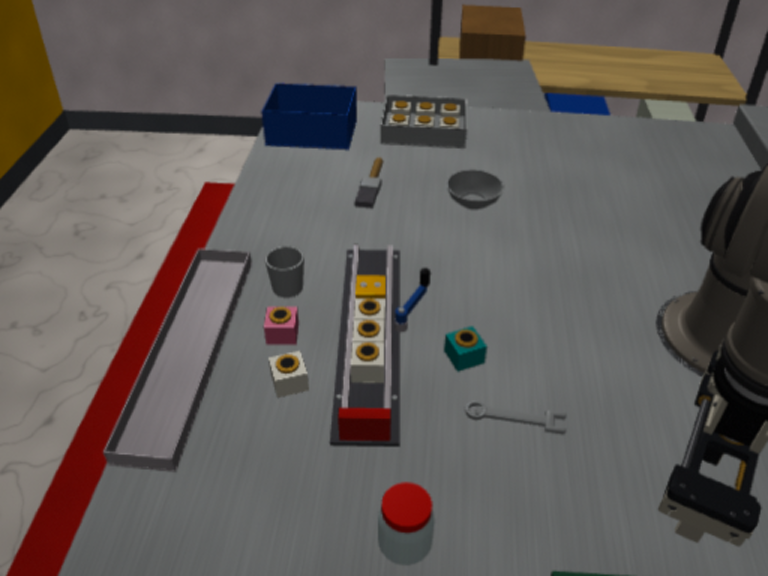

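The two overviews agree. In the top picture (1.5x pixels) the rail runs from the red stop at (238,285) to its open end at (443,270). The follower is at (371,271), and the latch runs from its pivot at (347,300) to its knob at (385,315). The pink block (334,209) and the turquoise block (323,352) are decoys. Next I'll fit the rail from its corners and plan the move above its rear.

```bash
cat >> h.py <<'E'
def td(target,yaw=None):
    "tool-axes shift in m from the present pose to a world point, twist degrees to yaw"
    o=bot.get_obs();r=R.from_euler('xyz',o["tcp_rot"])
    d=r.inv().apply(np.array(target)-o["tool_pos"])/1000
    a=None
    if yaw is not None: a=-np.degrees((yaw-o["tcp_rot"][2]+np.pi)%(2*np.pi)-np.pi)
    return d.round(4),a
E
python3 - <<'E'
from h import *
np.set_printoptions(precision=3,suppress=True)
p=vision.capture("top")
# clicked corners of base plate, top picture /1.5
c=unproj(p,np.array([[238,311],[445,292],[441,248]])/1.5,8)
print(c); print("yaw",np.arctan2(c[0][1]-c[1][1],c[0][0]-c[1][0])-np.pi/2,"ctr",(c[0]+c[2])/2)
print(bot.get_obs()["tcp_rot"]); print(td([610,-100,230],-1.48))
E
```

```text
[[ 540.179  269.66     8.   ]
 [ 573.145 -168.841    8.   ]
 [ 669.237 -163.94     8.   ]]
yaw 0.07503651286810475 ctr [604.708  52.86    8.   ]
[-1.571 -0.    -0.446]
(array([ 0.594,  0.005, -0.352]), np.float64(59.255386994490394))
```

Emit:
arm_command([
  [0.04,0,-0.024,0],
  [0.04,0,-0.024,0],
  [0.04,0,-0.024,0],
  [0.04,0,-0.024,0],
  [0.04,0,-0.024,0],
], claw=255)

```text
time: 1.75
tool_pos: [355.8, 277.7, 234.9]
tcp_rot: [-1.57, -0.0, -0.445]
contact_force: [0.9, 0.8, 0.1]
grip_width: 56.6
```

Emit:
arm_command([
  [0.04,0,-0.024,0],
  [0.04,0,-0.024,0],
  [0.04,0,-0.024,0],
  [0.04,0,-0.024,0],
  [0.04,0,-0.024,0],
])

```text
time: 2.25
tool_pos: [484.6, 82.9, 234.9]
tcp_rot: [-1.57, -0.0, -0.446]
contact_force: [1.3, 0.3, 0.4]
grip_width: 16.4
```

Emit:
arm_command([
  [0.04,0,-0.024,0],
  [0.04,0,-0.024,0],
  [0.04,0,-0.024,0],
  [0.04,0,-0.024,0],
  [0.034,0,-0.016,0],
])

```text
time: 2.75
tool_pos: [611.4, -102.7, 234.6]
tcp_rot: [-1.571, -0.0, -0.447]
contact_force: [0.5, 0.4, 0.2]
grip_width: 0.2
```

Emit:
arm_command([
  [0,0,0,8.5],
  [0,0,0,8.5],
  [0,0,0,8.5],
  [0,0,0,8.5],
  [0,0,0,8.5],
])

```text
time: 3.25
tool_pos: [610.5, -100.1, 234.5]
tcp_rot: [-1.571, 0.0, -1.194]
contact_force: [-0.0, 0.8, 0.3]
grip_width: 0.3
```

Emit:
arm_command([
  [0,0,0,8.5],
  [0,0,0,8.5],
  [0,0,0,0],
  [0,0,0,0],
])

```text
time: 3.65
tool_pos: [610.5, -100.0, 234.6]
tcp_rot: [-1.571, 0.0, -1.48]
contact_force: [-0.2, 0.8, 0.3]
grip_width: 0.4
```

```bash
cat >> h.py <<'E'
def wrist():
    o=bot.get_obs(); p=vision.capture("wrist")
    T=np.eye(4);T[:3,:3]=R.from_euler('xyz',o["tcp_rot"]).as_matrix();T[:3,3]=o["tool_pos"]
    p["world_to_cam"]=np.linalg.inv(T@np.array(p["mount"])); return p
E
python3 - <<'E'
from h import *
np.set_printoptions(precision=3,suppress=True)
p=wrist();save(p,"w1.png",s=1.5)
o=bot.get_obs();print(o["time"],o["tool_pos"],o["tcp_rot"],o["joint_positions"],o["grip_width"],o["contact_force"])
print(np.linalg.inv(p["world_to_cam"])[:3])
for n in["rail","die1","follower","latch","latch_knob"]:
        print(n,[(round(f["confidence"],2),w(p,f["xyz"])) for f in vision.find_in(p,n)[:6]])
E
```

```text
3.7 [ 610.516 -100.023  234.682] [-1.571  0.    -1.481] [-0.286  0.517  1.246  0.     1.379 -0.376] 0.02201304181441736 [-0.424  0.414  1.157]
[[  0.996   0.088   0.023 605.266]
 [  0.091  -0.961  -0.262 -30.847]
 [ -0.001   0.263  -0.965 384.677]]
rail [(0.95, array([607.754, -47.282,   4.767]))]
die1 [(0.85, array([604.49 ,  80.809,  45.673])), (0.8, array([460.037,  71.476,  41.067])), (0.63, array([747.713,  61.533,  36.667])), (0.62, array([607.923,  39.721,  44.992]))]
follower [(0.92, array([613.431,  -9.68 ,  58.122]))]
latch [(0.82, array([535.334,  -0.175,  42.815]))]
latch_knob [(0.89, array([536.576,   4.923,  41.253])), (0.37, array([608.389, -48.73 ,   6.108]))]
```

View pics/w1.png

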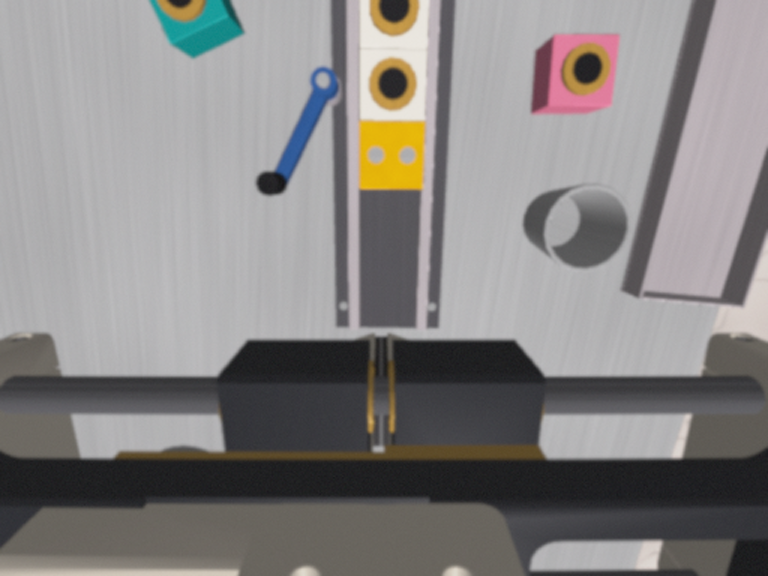

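The wrist view (1.5x pixels) shows the rail's rear corners at (337,327) and (439,327) and the follower's top rear edge from (359,189) to (423,189). The pivot is at (323,84) and the knob at (270,183). I'll convert these to the rail frame.

```bash
python3 - <<'E'
from h import *
np.set_printoptions(precision=1,suppress=True)
p=wrist();U=lambda uv,z:unproj(p,np.array(uv,float)/1.5,z)
c=U([[337,327],[439,327]],8);print("rear corners",c,np.linalg.norm(c[1]-c[0]))
s=U([[348,324],[426,324],[352,10],[437,10]],22);print("strips",s)
e=U([[337,327],[334,5],[439,327],[455,5]],8);print("outer",e)
for a,b in((s[0],s[2]),(s[1],s[3]),(e[0],e[1]),(e[2],e[3])): print(-np.arctan2(*(b-a)[:2]))
f=U([[359,189],[423,189],[425,121],[360,121]],56);print("follower",f,f.mean(0))
pv=U([[323,84]],42)[0];k=U([[264,183]],70)[0];print(pv,k,np.linalg.norm((pv-k)[:2]))
yaw=0.09;ctr=c.mean(0)[:2];D=np.array([-np.sin(yaw),np.cos(yaw)]);O=ctr+222.5*D
X=np.array([D[1],-D[0]])
for q in(pv,k,f.mean(0)):print("rail frame",(q[:2]-O)@X,(q[:2]-O)@D)
print(O)
E
```

```text
rear corners [[ 574.8 -170.9    8. ]
 [ 673.7 -162.1    8. ]] 99.25058133612784
strips [[ 586.1 -161.8   22. ]
 [ 658.7 -155.4   22. ]
 [ 571.8   95.2   22. ]
 [ 637.4  101.    22. ]]
outer [[ 574.8 -170.9    8. ]
 [ 555.9  102.3    8. ]
 [ 673.7 -162.1    8. ]
 [ 652.6  110.9    8. ]]
0.05529769673116273
0.08280440379154914
0.06928029469450496
0.07712037508839088
follower [[589.  -38.   56. ]
 [638.5 -33.7  56. ]
 [634.4  15.4  56. ]
 [586.1  11.2  56. ]] [612.  -11.3  56. ]
[555.2  36.8  42. ] [519.1 -39.5  70. ] 84.40672773152968
rail frame -50.56899445309049 -13.799458187880541
rail frame -93.31525336951162 -86.5816884023695
rail frame 1.6900997511345406 -66.79489234439399
[604.3  55.1]
```

```bash
python3 - <<'E'
from h import *
print(td([616.2,-72,35],-1.49))
E
```

```text
(array([-0.0274,  0.1997,  0.0081]), np.float64(0.3714450064771524))
```

Emit:
arm_command([
  [-0.027,0.04,0.008,0.4],
  [0,0.045,0,0],
  [0,0.045,0,0],
  [0,0.04,0,0],
  [0,0.02,0,0],
])

```text
time: 4.5
tool_pos: [614.1, -71.8, 40.8]
tcp_rot: [-1.576, 0.002, -1.491]
contact_force: [-0.0, -0.4, 0.8]
grip_width: 0.7
```

Emit:
arm_command([
  [0,0.009,0,0],
  [0,0,0,0],
  [0,0,0,0],
])

```text
time: 4.8
tool_pos: [617.1, -72.6, 37.1]
tcp_rot: [-1.569, -0.001, -1.491]
contact_force: [0.3, 0.0, 0.1]
grip_width: 0.4
```

```bash
python3 - <<'E'
from h import *
p=wrist();o=bot.get_obs();print(o["tool_pos"],o["tcp_rot"],o["contact_force"])
save(p,"w2.png",s=1.5)
E
```

```text
[617.31632465 -72.68175236  37.42537172] [-1.56784198e+00 -8.93258984e-04 -1.49114439e+00] [ 0.13405644 -0.82141217  0.52577726]
```

View pics/w2.png

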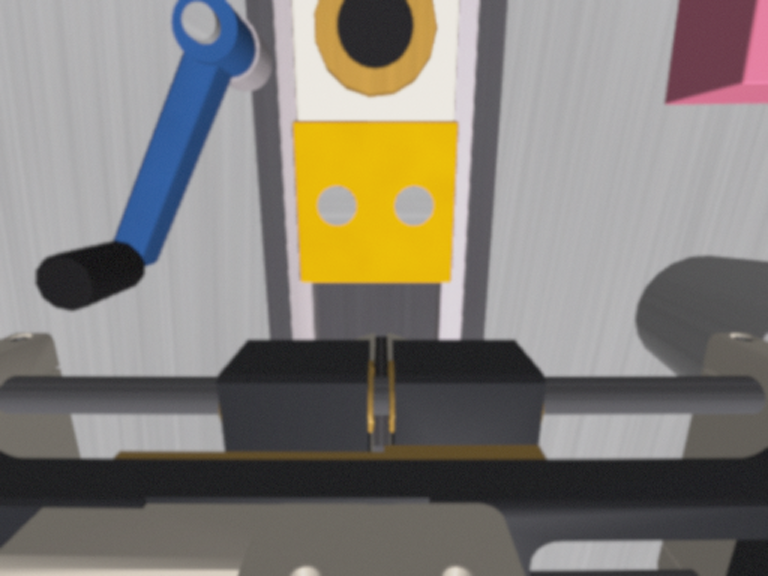

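Emit:
arm_command([
  [-0.008,0.002,0,0],
  [-0.008,0,0,0],
  [-0.006,0,0,0],
  [-0.005,0,0,0],
  [-0.005,0,0,0],
])

```text
time: 5.35
tool_pos: [614.0, -40.5, 34.1]
tcp_rot: [-1.57, -0.001, -1.491]
contact_force: [0.2, -3.5, 0.6]
grip_width: 0.6
```

Emit:
arm_command([
  [-0.006,0,0,0],
  [-0.006,0,0,0],
  [-0.006,0,0,0],
  [-0.006,0,0,0],
  [-0.006,0,0,0],
])

```text
time: 5.85
tool_pos: [611.5, -10.5, 34.1]
tcp_rot: [-1.57, -0.001, -1.491]
contact_force: [0.3, -5.1, 3.7]
grip_width: 0.5
```

Emit:
arm_command([
  [-0.006,0,0,0],
  [-0.006,0,0,0],
  [-0.006,0,0,0],
  [-0.006,0,0,0],
  [-0.006,0,0,0],
])

```text
time: 6.35
tool_pos: [609.1, 19.5, 34.1]
tcp_rot: [-1.57, -0.0, -1.491]
contact_force: [0.7, -5.5, 3.6]
grip_width: 0.3
```

```bash
python3 - <<'E'
from h import *
p=wrist();o=bot.get_obs();print(o["tool_pos"],o["tcp_rot"],o["contact_force"])
save(p,"w3.png",s=1.5)
O=np.array([606.5,55.3]);y=.08;d=o["tool_pos"][:2]-O
print("rail",d@[np.cos(y),np.sin(y)],d@[-np.sin(y),np.cos(y)])
E
```

```text
[608.94203157  20.47454605  34.02740589] [-1.57019654e+00  2.20374893e-04 -1.49098305e+00] [-0.87951834 -2.53032042  2.03665253]
rail -0.34884425870829333 -34.90922612539922
```

View pics/w3.png

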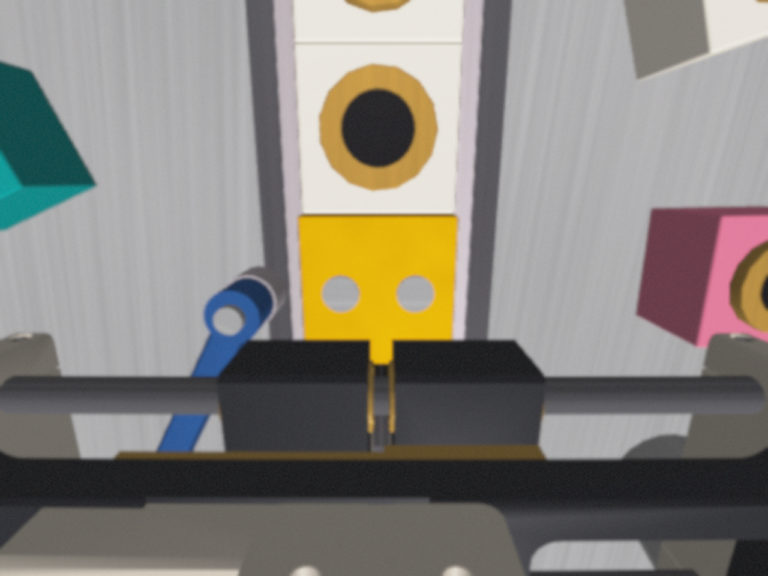

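The fingers are centred behind the follower (its lower edge is near (380,360)). The train is moving together at about 5 N, with roughly 25 mm to go.

Emit:
arm_command([
  [-0.005,0,0,0],
  [-0.005,0,0,0],
  [-0.004,0,0,0],
  [-0.003,0,0,0],
  [-0.003,0,0,0],
])

```text
time: 6.9
tool_pos: [607.5, 39.1, 34.0]
tcp_rot: [-1.57, -0.0, -1.491]
contact_force: [1.6, -6.1, 3.9]
grip_width: 0.2
```

Emit:
arm_command([
  [-0.002,0,0,0],
  [-0.001,0,0,0],
  [-0.001,0,0,0],
])

```text
time: 7.2
tool_pos: [607.1, 43.0, 34.0]
tcp_rot: [-1.57, -0.0, -1.491]
contact_force: [-0.1, -6.0, 3.9]
grip_width: 0.3
```

Emit:
arm_command([
  [-0.001,0,0,0],
  [-0.001,0,0,0],
])

```text
time: 7.4
tool_pos: [607.0, 45.0, 34.0]
tcp_rot: [-1.57, -0.0, -1.491]
contact_force: [-0.1, -4.8, 4.4]
grip_width: 0.2
```

Emit:
arm_command([
  [-0.001,0,0,0],
  [-0.001,0,0,0],
])

```text
time: 7.6
tool_pos: [606.9, 45.7, 34.0]
tcp_rot: [-1.57, -0.002, -1.491]
contact_force: [0.5, -13.6, 4.1]
grip_width: 0.5
```

Emit:
arm_command([
  [-0.001,0,0,0],
])

```text
time: 7.7
tool_pos: [607.0, 45.7, 34.0]
tcp_rot: [-1.57, -0.004, -1.491]
contact_force: [1.6, -18.0, 3.8]
grip_width: 0.3
```

Emit:
arm_command([
  [-0.001,0,0,0],
])

```text
time: 7.8
tool_pos: [607.0, 45.7, 34.1]
tcp_rot: [-1.57, -0.005, -1.491]
contact_force: [0.4, -21.6, 5.1]
grip_width: 0.4
```

The train is home: force rose to about 20 N with no motion, and the implied rear face is at rail y≈0. Now I'll back off, lift, and turn for the latch.

Emit:
arm_command([
  [0.01,0,0,0],
  [0.02,0,0,0],
  [0.03,-0.02,0,0],
  [0.04,-0.04,0,8],
  [0,-0.03,0,8],
])

```text
time: 8.3
tool_pos: [614.0, -48.9, 119.6]
tcp_rot: [-1.572, 0.0, -1.779]
contact_force: [1.0, -1.0, 1.0]
grip_width: 0.6
```

Emit:
arm_command([
  [0,0,0,8],
  [0,0,0,8],
  [0,0,0,8],
  [0,0,0,8],
  [0,0,0,8],
])

```text
time: 8.8
tool_pos: [613.5, -44.8, 118.4]
tcp_rot: [-1.573, 0.0, -2.474]
contact_force: [-0.4, 0.3, -0.3]
grip_width: 0.3
```

Emit:
arm_command([
  [0,0,0,8],
  [0,0,0,8],
  [0,0,0,8],
  [0,0,0,8],
  [0,0,0,8],
])

```text
time: 9.3
tool_pos: [613.5, -44.8, 118.4]
tcp_rot: [-1.573, -0.002, 3.111]
contact_force: [0.5, 0.1, -0.5]
grip_width: 0.8
```

Emit:
arm_command([
  [0,0,0,8],
  [0,0,0,8],
  [0,0,0,8],
  [0,0,0,0],
  [0,0,0,0],
])

```text
time: 9.8
tool_pos: [613.8, -45.2, 118.7]
tcp_rot: [-1.571, -0.001, 2.702]
contact_force: [-0.3, 0.2, 0.4]
grip_width: 0.3
```

```bash
python3 - <<'E'
from h import *
np.set_printoptions(precision=4,suppress=True)
o=bot.get_obs();print(o["time"],o["tool_pos"],o["tcp_rot"],o["joint_positions"],o["contact_force"])
p=vision.capture("top");print([(f["confidence"],w(p,f["xyz"])) for f in vision.find_in(p,"latch_knob")],)
O=np.array([606.5,55.3]);y=.08;X=np.array([np.cos(y),np.sin(y)]);D=np.array([-X[1],X[0]])
P=O-52*X-13*D;print("pivot",P)
th=-.53;k=P+85*(np.sin(th)*X-np.cos(th)*D);t=np.cos(th)*X+np.sin(th)*D
s=k-32*t;print("knob",k,"start",s)
print(td([*s,105],y+th+np.pi),td([*s,56]))
E
```

```text
9.8 [613.7758 -45.2135 118.6782] [-1.5714 -0.0012  2.7016] [-0.1984  0.6112  1.4149  0.0009  1.1165  1.812 ] [-0.3489  0.1511  0.4081]
[(0.39, array([ 646.911 , -372.6531,   14.7851]))]
pivot [555.7052  38.186 ]
knob [518.7331 -38.352 ] start [489.9188 -24.4331]
(array([0.1211, 0.0139, 0.0339]), np.float64(0.5078432250734166)) (array([0.121 , 0.0629, 0.0339]), None)
```

Emit:
arm_command([
  [0.04,0,0.011,0.5],
  [0.04,0,0.011,0],
  [0.041,0,0.012,0],
  [0,0,0,0],
  [0,0,0,0],
])

```text
time: 10.4
tool_pos: [490.3, -23.7, 119.6]
tcp_rot: [-1.571, 0.001, 2.69]
contact_force: [0.9, -0.0, 0.5]
grip_width: 0.5
```

Emit:
arm_command([
  [0,0.025,0,0],
  [0,0.025,0,0],
  [0,0.013,0,0],
  [0,0,0,0],
  [0,0,0,0],
])

```text
time: 10.9
tool_pos: [491.7, -24.1, 56.3]
tcp_rot: [-1.571, 0.001, 2.689]
contact_force: [-0.2, 0.5, 0.5]
grip_width: 0.1
```

```bash
python3 - <<'E'
from h import *
np.set_printoptions(precision=4,suppress=True)
p=wrist();save(p,"w4.png",s=1.5)
o=bot.get_obs();print(o["time"],o["tool_pos"],o["tcp_rot"],o["contact_force"])
print("knob",[(f["confidence"],w(p,f["xyz"])) for f in vision.find_in(p,"latch_knob")])
P=np.array([555.7,38.2]);k=np.array([518.7,-38.4]);r=R.from_euler('xyz',o["tcp_rot"])
d=np.array([*k,0])-o["tool_pos"];d[2]=0;print("knob from tcp, tool axes",r.inv().apply(d))
# arc rows: tcp at radius vector when 18.5 behind knob
for a in(4.,6.):
    e=r.inv().apply([*(k-P),0])+np.array([18.5,0,0])
    s=R.from_euler('y',-a,degrees=True).apply(e)-e;print(a,s)
E
```

```text
10.95 [491.6919 -24.1162  56.708 ] [-1.5714  0.0018  2.6892] [0.0202 0.0263 0.6378]
knob [(0.85, array([536.5597,   0.3314,  40.6826]))]
knob from tcp, tool axes [-30.5349   0.0549   1.0397]
4.0 [-5.9786  0.      1.0687]
6.0 [-8.9922  0.      1.4459]
```

View pics/w4.png

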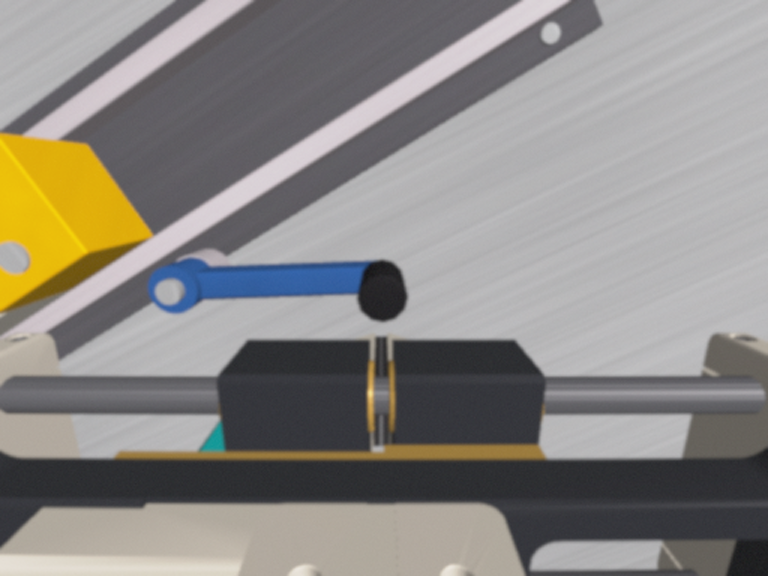

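The knob at (382,290) is right in front of the fingers. The bar is clear of everything, so I'll start the arc.

Emit:
arm_command([
  [-0.006,0,0,0],
  [-0.006,0,0,0],
  [-0.006,0,0.0011,-4],
  [-0.006,0,0.0011,-4],
  [-0.006,0,0.0011,-4],
])

```text
time: 11.5
tool_pos: [517.3, -39.2, 56.5]
tcp_rot: [-1.571, 0.001, 2.901]
contact_force: [0.3, 0.3, -0.1]
grip_width: 0.4
```

Emit:
arm_command([
  [-0.006,0,0.0011,-4],
  [-0.006,0,0.0011,-4],
  [-0.006,0,0.0011,-4],
  [-0.006,0,0.0011,-4],
  [-0.006,0,0.0011,-4],
])

```text
time: 12.0
tool_pos: [546.3, -47.6, 56.4]
tcp_rot: [-1.571, 0.0, -3.033]
contact_force: [-1.1, 0.5, 0.3]
grip_width: 0.4
```

Emit:
arm_command([
  [-0.006,0,0.0011,-4],
  [-0.006,0,0.0011,-4],
  [-0.006,0,0.0011,-4],
  [-0.006,0,0.0011,-4],
  [-0.006,0,0.0011,-4],
])

```text
time: 12.5
tool_pos: [576.5, -45.6, 56.3]
tcp_rot: [-1.571, 0.0, -2.684]
contact_force: [-0.3, -0.4, -0.1]
grip_width: 0.3
```

```bash
cat > arc.py <<'E'
from h import *
np.set_printoptions(precision=2,suppress=True)
o=bot.get_obs();print(o["time"],o["tool_pos"],o["tcp_rot"],o["contact_force"])
r=R.from_euler('xyz',o["tcp_rot"]);d=o["tool_pos"]-[555.7,38.2,0];d[2]=0
print("tcp from pivot tool axes (want 18.5,0,85)",r.inv().apply(d),"theta if in contact",o["tcp_rot"][2]-.08-np.pi)
p=wrist();save(p,"w%d.png"%int(o["time"]*10),s=1.2)
E
python3 arc.py; ls pics
```

```text
12.5 [576.51 -45.63  56.3 ] [-1.57  0.   -2.68] [-0.28 -0.43 -0.12]
tcp from pivot tool axes (want 18.5,0,85) [18.37 -0.01 84.4 ] theta if in contact -5.9055839764365805
side0.png
top0.png
w1.png
w125.png
w2.png
w3.png
w4.png
```

View pics/w125.png

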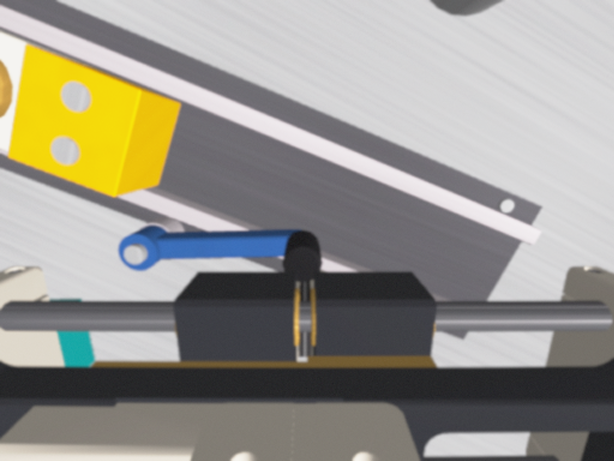

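The bar is following; the knob at (302,250) is against the fingertips and θ≈0.38. About 68° remain.

Emit:
arm_command([
  [-0.006,0,0.0011,-4],
  [-0.006,0,0.0011,-4],
  [-0.006,0,0.0011,-4],
  [-0.006,0,0.0011,-4],
  [-0.006,0,0.0011,-4],
])

```text
time: 13.05
tool_pos: [604.1, -33.5, 56.3]
tcp_rot: [-1.571, -0.0, -2.336]
contact_force: [-0.6, 0.8, -0.9]
grip_width: 0.6
```

Emit:
arm_command([
  [-0.006,0,0.0011,-4],
  [-0.006,0,0.0011,-4],
  [-0.006,0,0.0011,-4],
  [-0.006,0,0.0011,-4],
  [-0.006,0,0.0011,-4],
])

```text
time: 13.55
tool_pos: [626.0, -12.5, 56.2]
tcp_rot: [-1.571, -0.0, -1.987]
contact_force: [-0.6, 0.4, -0.8]
grip_width: 0.4
```

Emit:
arm_command([
  [-0.006,0,0.0011,-4],
  [-0.006,0,0.0011,-4],
  [-0.006,0,0.0011,-4],
  [-0.006,0,0.0011,-4],
  [-0.006,0,0.0011,-4],
])

```text
time: 14.05
tool_pos: [639.5, 14.7, 56.3]
tcp_rot: [-1.571, -0.0, -1.638]
contact_force: [-0.5, -0.7, 0.1]
grip_width: 0.2
```

```bash
python3 arc.py
```

```text
14.05 [639.5   14.69  56.27] [-1.57 -0.   -1.64] [-0.46 -0.75  0.1 ]
tcp from pivot tool axes (want 18.5,0,85) [17.81  0.03 85.2 ] theta if in contact -4.859807881622591
```

Emit:
arm_command([
  [-0.006,0,0.0011,-4],
  [-0.006,0,0.0011,-4],
])

```text
time: 14.3
tool_pos: [642.1, 26.4, 56.3]
tcp_rot: [-1.57, -0.0, -1.5]
contact_force: [-0.3, -0.4, 0.3]
grip_width: 0.6
```

Emit:
arm_command([
  [-0.001,0,0,0],
  [-0.001,0,0,0],
])

```text
time: 14.5
tool_pos: [642.1, 26.9, 56.3]
tcp_rot: [-1.57, -0.003, -1.503]
contact_force: [0.5, -7.8, -0.3]
grip_width: 0.3
```

Emit:
arm_command([
  [-0.001,0,0,0],
])

```text
time: 14.6
tool_pos: [642.0, 27.0, 56.3]
tcp_rot: [-1.57, -0.004, -1.503]
contact_force: [0.2, -11.3, -0.6]
grip_width: 0.3
```

The latch is on its hard stop: force rose to 11 N with no motion. I'll back off, lift and look.

Emit:
arm_command([
  [0.005,0,0,0],
  [0.015,0,0,0],
  [0.03,0,0,0],
  [0.03,-0.02,0,0],
  [0.01,-0.05,0,0],
])

```text
time: 15.1
tool_pos: [645.3, -63.1, 121.3]
tcp_rot: [-1.58, 0.002, -1.504]
contact_force: [-0.4, -0.3, 0.3]
grip_width: 0.5
```

Emit:
arm_command([
  [0,-0.05,0,0],
  [0,-0.05,0,0],
  [0,-0.03,0,0],
  [0,0,0,0],
  [0,0,0,0],
])

```text
time: 15.6
tool_pos: [647.9, -60.5, 255.4]
tcp_rot: [-1.57, -0.0, -1.501]
contact_force: [-0.4, -0.4, -0.6]
grip_width: 0.1
```

```bash
python3 - <<'E'
from h import *
np.set_printoptions(precision=1,suppress=True)
o=bot.get_obs();print(o["time"],o["tool_pos"],o["contact_force"],o["dq"])
p=wrist();save(p,"w6.png",s=1.5)
q=vision.capture("side");save(q,"s6.png",crop=(160,130,360,310),s=3)
E
```

```text
15.6 [647.9 -60.5 255.4] [-0.4 -0.4 -0.6] [ 0.  0.  0. -0. -0. -0.]
```

View pics/w6.png

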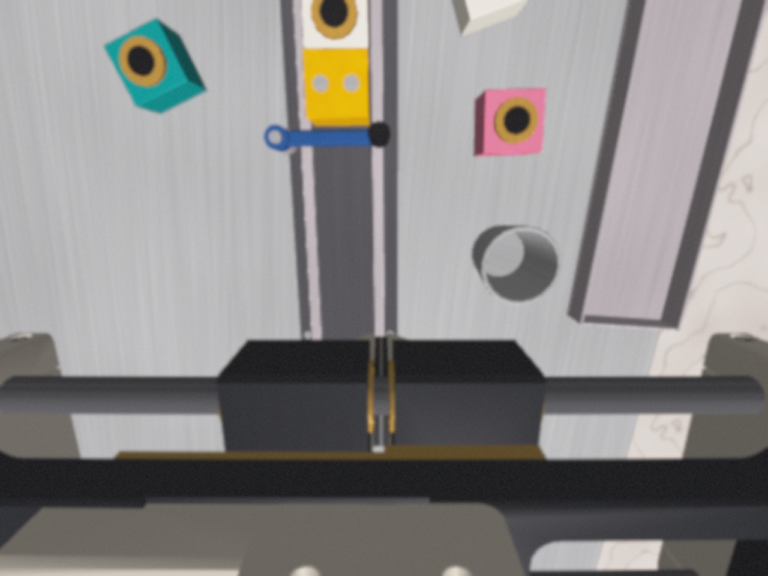

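View pics/s6.png

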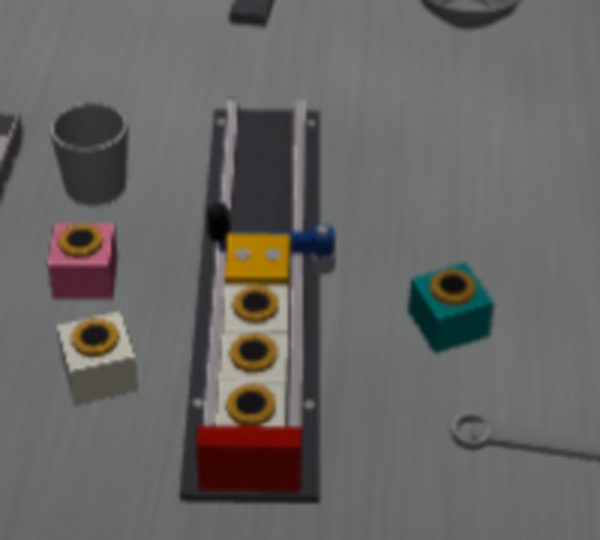

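The wrist view shows the bar square across the rail, from (275,137) to (378,133), behind the follower at (337,87). In the side crop, die1 at (251,403) is against the red stop with no gaps in the row. The bystanders are where they were, and the arm is clear.

```bash
python3 -c "
from plant import job
print(job.close_job())"
```

```text
the job is handed in; nothing more can be done
None
```

The row of dies is fully home against the red end stop and the blue latch is closed across the rail behind the follower. I handed the job in at about 15.7 s on the robot's clock, well under the 51 s limit.

- **Row:** I pushed the yellow follower from behind with closed fingertips, at about 5 N. At the end the force rose to about 20 N with no motion. The follower's rear face then came out at y ≈ 0 in the rail's frame, which is its home position.
- **Latch:** I swung the bar by its knob in an arc that turned with it. At the hard stop the force rose to about 11 N with no motion.
- **Last checks:** The last wrist and side pictures show die1 against the stop, no gaps in the row, and the bar square across the rail behind the follower. The things that show in them stand where they were. The gripper was raised clear, about 250 mm above the table, with no contact force.
- **Disagreements:** The networks' reports for the knob were off: they gave the bar's middle, or once the brush. I used my own pixel measurements of the rail and latch instead.
- **Not checked:** The jar, brush and bowl were not checked in full in the last pictures, but the arm did not work near them.

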